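Clock the screw-on vee of a bar support and lay the test bar in it

ROBOT

A 7-joint arm with a two-finger parallel gripper is mounted at the origin on the work surface. World frame = base frame: x ahead of the robot, y to its left, z up, the work surface at z = 0. Lengths are in m, angles in rad, forces in N, time in s.
With the tool pointing down it reaches from about 0.425 to 0.825 m from the base axis. Payload 3.6 kg.
Tool frame: the origin (TCP) lies between the finger pads; the fingertips stand 11 mm ahead of it and the grasp point (between the pads) lies 8 mm behind it; z points along the fingers, y is the line along which they close (so a half turn about z gives the same grasp; the last joint's range is limited). The gripper opens to 93 mm and grips with 3 to 60 N. Pads are 15 mm wide; open, the fingers measure 128 mm over their backs; the gripper's body (75 mm by 188 mm) begins 65 mm behind the grasp point.
Start: joints at [1.145, 0.615, -0.013, 1.423, 0.008, 1.103, -0.04], TCP at [0.253, -0.599, 0.23] pointing down, gripper open.
Joint ranges: [-3.12, 3.12], [-0.3, 2.06], [-1.34, 1.32], [0.26, 2.42], [-1.36, 4.5], [0.01, 1.98], [-2.84, 2.84]. Speed limits (rad/s): [2.79, 2.79, 3.14, 3.14, 3.14, 3.14, 3.14].

INTERFACE

Orientations are given as a unit quaternion [x, y, z, w].
In Python, from workcell import sense, get_image, close_job gives the robot as it stands.
- The arm moves only by the tool send_rows, never from a script. Its argument "targets" is a list of rows, each an object with "xyz": the shift along the world's x, y, z in mm, a list of three; "turn": the turn about the world's z in degrees; "hand": the opening, from 0 (shut) to 1 (fully open). A call has 1 to 8 rows; each row shifts and turns the commanded pose from where the row before left it; what a row does not reach is not made up. A row lasts 1/10 s, in which the tool goes at most 50 mm and 8.59 degrees, less where a joint would pass 70% of its speed; a pose out of reach is approached as far as the arm can. A call with a gripper value outside its range is refused whole. The fingers move at their own pace and stop on an object; "grip_force" is the grip in N (left out, the last holds). Time passes only in rows, so rows that do not move let the fingers close. It gives the time, the measured TCP pose, the force, the opening and the grip force at its end, in the units of the state.
- sense(): the state, without advancing time (a new reading comes with each control period).
- get_image(name): name is "scene" or "top" or "wrist"; returns a dict with "pixels" (400x640x3 uint8, red, green, blue), "depth" (400x640 float32, m along the optical axis (not along the pixel's ray), 0 where there is no reading), "fx", "fy", "cx", "cy" (pixels), "rvec" (rotation vector, rad) and "tvec" (3), from world to camera coordinates, as OpenCV has them; the wrist camera has in their place "hand_eye" (4x4, takes a point from camera to tool coordinates, whose origin is the TCP and whose axes are the flange's). Camera axes: x right, y down, z forward; pixel columns grow to the right and rows downward; lengths in m; the calibration is good to about 2 mm. The wrist camera is an equidistant fisheye: a pixel r from the principal point sees the ray r / f radians off the axis. A picture is of the moment at which its call begins: read the wrist's pose just before it.
- close_job(): hands the job in; it is judged then, once.
The state is a dict: "time_s": time; "joint_pos": joint angles; "dq": joint speeds; "joint_efforts": joint torques, N m; "tcp_pos": TCP position; "tcp_rot": TCP orientation; "force": force on the tool from outside, world axes, zero at the start; "ft_torque": the same for the moment, N m; "gripper_width": finger opening in m; "gripper_force": force on a finger pad.
Only numpy, scipy, OpenCV 4.12 (cv2) and the standard library are available. Lean on these libraries where they do the work, as an engineer would, in place of code of your own. Each camera call takes 0.05 s, during which the arm holds its last target. There are 200 camera calls.

TASK

Make the bar support ready: by its crank knob, screw the round vee head down (clockwise from above) on its post until you feel it firm up on the spring washer inside, then carry on only to the first position where its vee lines up with the fixed vee rest, and let go. Then lay the ground steel test bar gently across both vees, overhanging each, and leave it lying there; leave the rest of the bench as it is.

Things in the scene. Friction and masses are not known exactly. Their poses are not given: they have to be found in the camera images.
- base: Bar support: dark steel base plate 250 x 80 x 12 mm, fixed to the bench. Origin: centre of its underside; x runs along the plate. At x = +75 mm stands the fixed vee rest, at x = -75 mm (upright, exactly on the line) the screw post with the vee head. The fixed vee runs along the plate's x.
- head: Vee head: bright knurled steel cylinder 50 mm across, 30 mm high, with a 90-degree vee on top (32 mm long, top edges 48 mm above the underside) and a crank arm to its +y. Origin: centre of its underside, about 52 mm above the bench; z up. The vee runs along its x: it lines up every half turn, either way round will do. Right-hand thread, 5 mm a turn. Stays where it is left; no hard stop.
- knob (a point): Centre of the head's crank knob: black upright cylinder, 14 mm across, 40 mm high, spins freely on its pin; its axis is 70 mm from the head's axis along the head's +y, its centre 38 mm above the head's underside and 21 mm above the top of the crank arm.
- head_vee (a point): On the head's axis, 48 mm above its underside: where a seated bar's axis runs. The head turns freely (under 2 N at the knob) until, 0.3 to 2.6 rad clockwise from the start, it beds on a hidden spring washer: there the push needed at the knob climbs to about 10 N within some 0.6 rad, then grows 3 N per radian. Where it beds cannot be seen, only felt.
- rest_vee (a point): The same for the fixed vee rest: where the axis of a 20 mm bar lies over the rest's middle when seated; about 98 mm above the bench, 150 mm from the post. Its vee is 30 mm long.
- bar: Ground steel test bar, 20 mm across, 220 mm long, 0.54 kg. Origin: its centre; x along the bar. It starts lying in the wooden cradle.
- bar_mid (a point): Centre of the test bar (on its axis, half-way along); x along the bar.
- cradle: Wooden cradle 170 x 70 mm with two vee saddles 130 mm apart along its x; origin: centre of its underside. The bar's axis lies 48 mm above the bench; the cradle's floor between the saddles is 10 mm above the bench. Fixed.
- bearing: a plain steel bearing ring, 52 mm across, 15 mm high, lying flat beside the bar support; not part of the job. Origin: centre of its underside or thereabouts.
- block: a steel hardness test disc, 60 mm across, 12 mm thick, lying flat beside the bar support; not part of the job. Origin: centre of its underside or thereabouts.
- oil: a small clear oil bottle, 44 mm across, 110 mm tall; not part of the job. Origin: centre of its underside or thereabouts.
- driver: a screwdriver lying on the bench; not part of the job. Origin: centre of its underside or thereabouts.
- anvil: a spare steel mushroom-shaped anvil, 56 mm across, 32 mm tall; not part of the job. Origin: centre of its underside or thereabouts.
Things that resemble listed ones, but are neither listed nor needed, are in the scene too. Of the things like the bar, leave any that is blue; of the rest the smaller one is meant.

How it is judged:
On the way:
1. the vee head is bedded on its washer, no more than about half a turn past first touch, with its vee in line with the fixed rest, and let go (angle between the x axis of head and the x axis of base, either way round below 0.07 rad and contact force between head and anything else between 15 and 84 N and contact force between the fingers and head below 0.3 N and angular speed of head below 0.05 rad/s), for 0.2 s.
At the end, for the whole second after the job is handed in: The head is bedded, at most half a turn (+1 rad) past first touch, its vee in line with the fixed rest within 0.07 rad. The bar lies at rest in both vees, its axis within 4 mm of the seated line, each vee 40 to 100 mm from its middle (angle between the x axis of head and the x axis of base, either way round below 0.07 rad and contact force between head and anything else between 12 and 90 N and contact force between the fingers and head below 0.3 N and angular speed of head below 0.05 rad/s and y of head_vee in the frame of bar_mid between -0.004 and 0.004 m and z of head_vee in the frame of bar_mid between -0.004 and 0.004 m and (x of head_vee in the frame of bar_mid between 0.04 and 0.1 m or x of head_vee in the frame of bar_mid between -0.1 and -0.04 m) and y of rest_vee in the frame of bar_mid between -0.004 and 0.004 m and z of rest_vee in the frame of bar_mid between -0.004 and 0.004 m and (x of rest_vee in the frame of bar_mid between 0.04 and 0.1 m or x of rest_vee in the frame of bar_mid between -0.1 and -0.04 m) and contact force between bar and head above 0.5 N and contact force between bar and base above 0.5 N and linear speed of bar below 0.02 m/s).
It fails at once if the bar is pressed against the head or the rest with more than 25 N (contact force between bar and head above 25 N or contact force between bar and base above 25 N).
It fails at once if a bystander is pushed more than 25 mm (distance of any of bearing, block, oil, driver, anvil from where it was at the start of the episode above 0.025 m).
It also fails if it takes over 67 s, if anything falls off the work surface, if the arm or the gripper's body presses on something with over 40 N, if the wrist force passes 120 N, or if a joint passes its speed limit or range.

## Working session

There is one attempt and no reset: what is moved stays moved. The work goes in short steps, Python scripts to look and compute and a tool call to move; the robot and the scene stay as the last step left them, time stands still between calls to the robot, and variables do not carry over. Pictures are saved under pics/ and viewed, at most 10 in all, crops included, and the job is handed in when it is done.

Besides the shell and the picture viewer there is one more tool, called after "Call:" as name(argument=value, ...), one argument or row to a line, values as JSON. send_rows: Moves the arm, as the interface text tells. Its arguments: {"type":"object","properties":{"targets":{"type":"array"},"grip_force":{"type":"number"}},"required":["targets"]}

```bash
mkdir -p pics
cat > h.py <<'E'
import numpy as np, cv2
from workcell import sense, get_image, close_job
def save(n,im,crop=None,s=1):
    p=im["pixels"][:,:,::-1]
    if crop: x0,y0,x1,y1=crop; p=p[y0:y1,x0:x1]
    cv2.imwrite("pics/"+n,cv2.resize(p,None,fx=s,fy=s,interpolation=cv2.INTER_CUBIC))
def world(im,u,v,z=None):
    R,_=cv2.Rodrigues(np.array(im["rvec"],float)); t=np.array(im["tvec"],float).ravel()
    d=np.array([(u-im["cx"])/im["fx"],(v-im["cy"])/im["fy"],1.]); c=-R.T@t; w=R.T@d
    if z is None: return c+w*im["depth"][int(round(v)),int(round(u))]
    return c+w*(z-c[2])/w[2]
E
python3 - <<'E'
from h import *
import pickle
s=sense(); print({k:np.round(v,3) for k,v in s.items()})
a={n:get_image(n) for n in("scene","top")}
pickle.dump(a,open("a.pkl","wb"))
for n in a: save(n+"0.png",a[n],s=1.25); print(n,a[n]["rvec"],a[n]["tvec"],a[n]["fx"])
E
```

```text
{'time_s': np.float64(0.0), 'joint_pos': array([ 1.145,  0.616, -0.013,  1.425,  0.008,  1.103, -0.04 ]), 'dq': array([-0.002, -0.001, -0.001,  0.   ,  0.   ,  0.001, -0.001]), 'joint_efforts': array([ 0.0000e+00, -4.5894e+01,  2.0900e-01, -1.6575e+01, -6.1000e-02,
        2.0000e-02,  0.0000e+00]), 'tcp_pos': array([ 0.253, -0.598,  0.229]), 'tcp_rot': array([ 0.98 ,  0.199, -0.   , -0.001]), 'force': array([-0.059,  0.031,  1.024]), 'ft_torque': array([ 0.027, -0.028,  0.019]), 'gripper_force': np.float64(0.0), 'gripper_width': np.float64(0.093)}
scene [ 1.25564134  2.08322459 -1.10682276] [ 0.34709361 -0.13588597  1.69731433] 399.36162871504536
top [ 2.14454011 -2.08273826  0.21743701] [-0.13236994  0.48086601  1.08710773] 382.82524739356614
```

View pics/scene0.png

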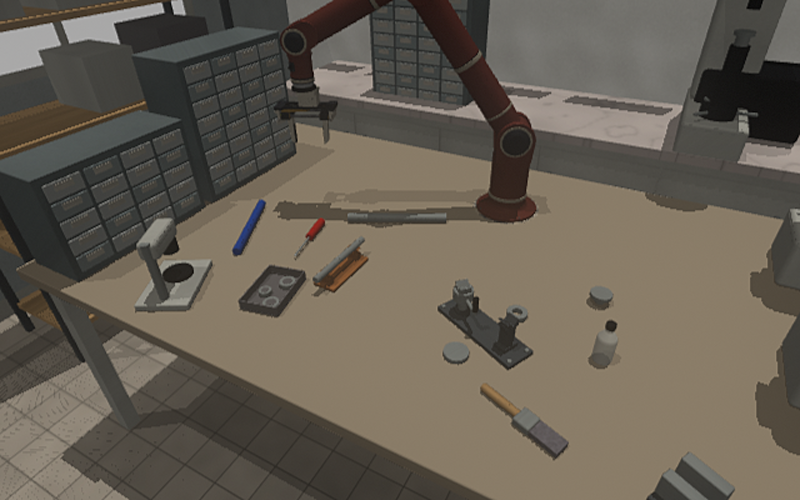

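View pics/top0.png

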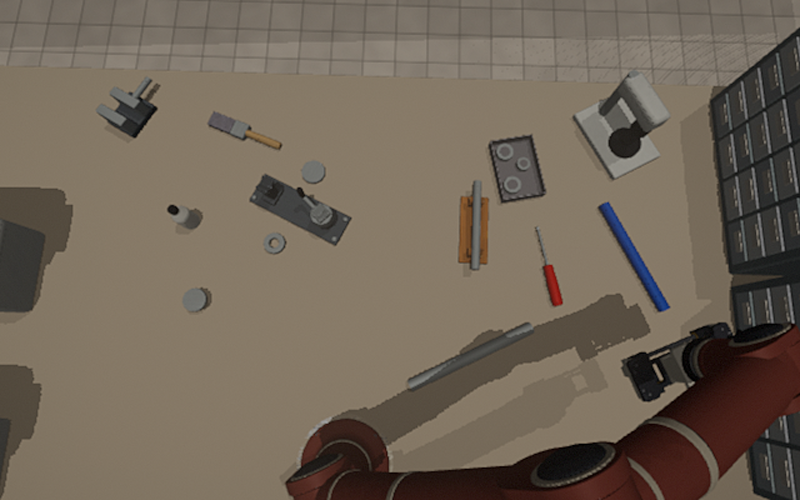

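Scene: support with the head at about (462,295) and rest at (510,325), cradle with bar at (340,262). Top: head (321,213), rest (268,188), knob about (300,192). Bar candidates in top: cradle bar (475,225), longer grey bar (470,357), blue bar (632,255). The cradle bar is the smaller non-blue one, which I'll confirm in a crop.

Run:
```python
from h import *
import pickle
a=pickle.load(open("a.pkl","rb")); T=a["top"];S=a["scene"]
c=lambda im,x,y:cv2.resize(im["pixels"][y:y+72,x:x+96,::-1],(400,300),interpolation=cv2.INTER_CUBIC)
# origins: T1(195,130) T2(340,140) S1(345,215) S2(235,175)
cv2.imwrite("pics/crop.png",np.vstack([np.hstack([c(T,195,130),c(T,340,140)]),np.hstack([c(S,345,215),c(S,235,175)])]))
for n,u,v in [("headtop",321,213),("knob",300,190),("rest",268,188),("bar1",477,183),("bar2",475,267),("gb1",410,387),("gb2",530,325),("bearing",270,250),("disc",313,172),("oil",174,211),("anvil",195,300),("plateA",256,200),("tray",517,168),("drv",545,260)]:
    print(n,world(T,u/1.25,v/1.25).round(3))
```

```text
headtop [0.567 0.075 0.081]
knob [0.612 0.122 0.11 ]
rest [0.624 0.204 0.083]
bar1 [ 0.662 -0.295  0.056]
bar2 [ 0.454 -0.29   0.055]
gb1 [ 0.175 -0.145  0.027]
gb2 [ 0.324 -0.423  0.029]
bearing [0.489 0.207 0.012]
disc [0.695 0.115 0.012]
oil [0.554 0.406 0.11 ]
anvil [0.359 0.368 0.032]
plateA [0.617 0.254 0.011]
tray [ 0.719 -0.403  0.017]
drv [ 0.484 -0.467  0.013]
```

View pics/crop.png

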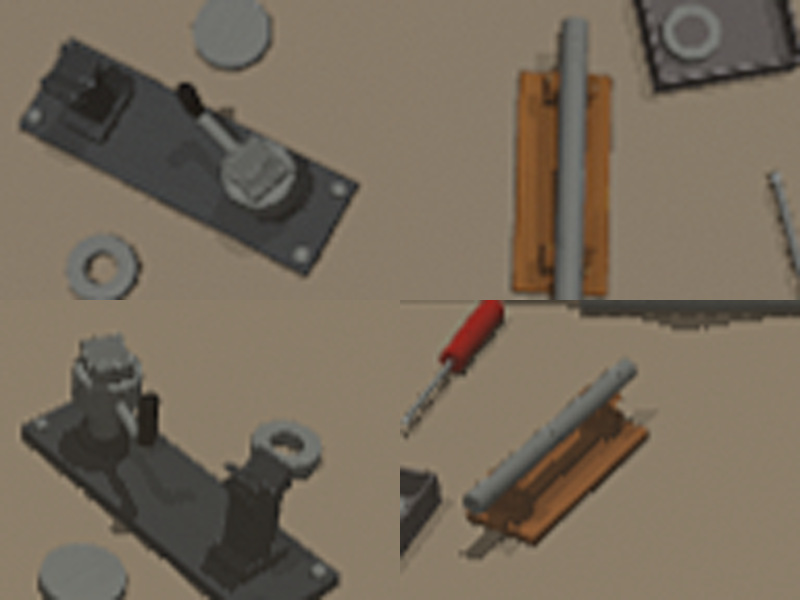

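Confirmed: the cradle bar is bright steel, about 0.21 m long; the other grey bar is about 0.31 m and the third is blue. Crop 1 shows plate corners at crop px (70,38), (20,127), (358,185), (305,277), knob at (188,97), head at (258,172). Next I fit the poses using both views.

Run:
```python
from h import *
import pickle
a=pickle.load(open("a.pkl","rb")); T=a["top"];S=a["scene"]
np.set_printoptions(precision=4,suppress=True)
C=np.array([world(T,195+u/4.1667-.5,130+v/4.1667-.5,.012)[:2] for u,v in [(70,38),(20,127),(305,277),(358,185)]])
print(C, [np.linalg.norm(C[i]-C[i-1]) for i in range(4)])
ctr=C.mean(0); d=(C[0]+C[1]-C[2]-C[3]); d/=np.linalg.norm(d)
print("plate T",ctr,np.degrees(np.arctan2(d[1],d[0])),"head",ctr-.075*d,"rest",ctr+.075*d)
K=[(22,430),(335,580),(60,395)]
print("scene corners",[world(S,345+u/4.1667-.5,215+(v-300)/4.1667-.5,.012)[:2] for u,v in K])
def cloud(im):
    R,_=cv2.Rodrigues(np.array(im["rvec"],float)); t=np.array(im["tvec"],float).ravel()
    D=im["depth"];v,u=np.nonzero(D>0);z=D[v,u]
    p=np.c_[(u-im["cx"])/im["fx"]*z,(v-im["cy"])/im["fy"]*z,z]
    return (p-t)@R, im["pixels"][v,u]
for n,im in a.items():
    P,c=cloud(im); h=ctr-.075*d; r=ctr+.075*d
    for nm,o,rad in(("head",h,.028),("rest",r,.028)):
        q=P[(np.linalg.norm(P[:,:2]-o,axis=1)<.04)&(P[:,2]>.075)]
        q=q[np.linalg.norm(q[:,:2]-o,axis=1)<.034]
        if len(q): print(n,nm,len(q),q.mean(0),q.max(0),q.min(0))
    k=P[(np.linalg.norm(P[:,:2]-h,axis=1)<.1)&(np.linalg.norm(P[:,:2]-h,axis=1)>.045)&(P[:,2]>.07)&(c.max(1)<60)&((P[:,:2]-r)@(P[:,:2]-r).T.diagonal() if False else np.linalg.norm(P[:,:2]-r,axis=1)>.06)]
    print(n,"knob",len(k),k[np.argsort(-k[:,2])][:12])
    b=P[(P[:,0]>.4)&(P[:,0]<.72)&(abs(P[:,1]+.29)<.05)&(P[:,2]>.047)]
    (cx,cy),(w,hh),an=cv2.minAreaRect(b[:,:2].astype(np.float32)); 
    m=b.mean(0);vv=np.linalg.svd(b-m)[2][0]; e=(b-m)@vv
    print(n,"bar",len(b),m,vv,np.degrees(np.arctan2(vv[1],vv[0])),e.min(),e.max(),"mid",m+vv*(e.min()+e.max())/2,"zmax",np.sort(b[:,2])[-5:])
```

```text
[[0.6877 0.239 ]
 [0.6158 0.2704]
 [0.5066 0.0493]
 [0.5781 0.0138]] [np.float64(0.2504393880159594), np.float64(0.07842062865913346), np.float64(0.24659619583750253), np.float64(0.07991538680867696)]
plate T [0.597  0.1432] 63.88895281387668 head [0.564  0.0758] rest [0.6301 0.2105]
scene corners [array([0.584, 0.018]), array([0.6249, 0.2718]), array([0.5335, 0.0269])]
scene head 198 [0.5721 0.0779 0.088 ] [0.5931 0.1017 0.1017] [0.5439 0.0515 0.075 ]
scene rest 156 [0.634  0.2128 0.0891] [0.653  0.2323 0.0995] [0.6129 0.191  0.0755]
scene knob 56 [[0.6239 0.1285 0.1135]
 [0.6195 0.1238 0.112 ]
 [0.6171 0.126  0.1111]
 [0.6144 0.131  0.111 ]
 [0.6236 0.1316 0.1108]
 [0.618  0.1325 0.1106]
 [0.6178 0.1294 0.1092]
 [0.6176 0.1202 0.1092]
 [0.6197 0.1241 0.1085]
 [0.6213 0.1279 0.1075]
 [0.6221 0.1222 0.106 ]
 [0.6208 0.1248 0.1059]]
scene bar 270 [ 0.5695 -0.2886  0.0549] [ 0.9996 -0.0296 -0.001 ] -1.697681401819146 -0.11858369884680861 0.10358540418570124 mid [ 0.562  -0.2884  0.0549] zmax [0.0612 0.0616 0.0616 0.0618 0.0628]
top head 237 [0.5614 0.0756 0.0887] [0.5869 0.1013 0.104 ] [0.5392 0.0521 0.0751]
top rest 144 [0.6279 0.2108 0.0903] [0.6486 0.2309 0.1035] [0.6074 0.1914 0.0769]
top knob 37 [[0.6113 0.1272 0.1128]
 [0.6146 0.1217 0.1126]
 [0.6116 0.1304 0.1116]
 [0.615  0.125  0.111 ]
 [0.6151 0.128  0.1106]
 [0.6122 0.1249 0.1106]
 [0.6123 0.122  0.1105]
 [0.6184 0.1254 0.11  ]
 [0.6094 0.1248 0.1099]
 [0.6127 0.1194 0.1095]
 [0.6095 0.1278 0.1094]
 [0.6186 0.1285 0.1092]]
top bar 491 [ 0.5573 -0.2906  0.0554] [-0.9997  0.0233  0.0015] 178.66216202509142 -0.11100944683903578 0.10892146734369298 mid [ 0.5584 -0.2906  0.0554] zmax [0.0616 0.0616 0.0623 0.0623 0.0624]
```

Call:
send_rows(
  targets=[
    {"xyz": [15,30,0],"turn": 8.4,"hand": 1},
    {"xyz": [15,30,0],"turn": 8.4,"hand": 1},
    {"xyz": [15,30,0],"turn": 8.4,"hand": 1},
    {"xyz": [15,30,0],"turn": 8.4,"hand": 1},
    {"xyz": [15,30,0],"turn": 8.4,"hand": 1},
    {"xyz": [15,30,0],"turn": 8.4,"hand": 1},
    {"xyz": [15,30,0],"turn": 8.4,"hand": 1},
    {"xyz": [15,30,0],"turn": 8.4,"hand": 1},
  ],
  grip_force=40,
)

```text
time_s: 0.9
tcp_pos: [0.3732, -0.3573, 0.2294]
tcp_rot: [0.704, 0.71, -0.0, -0.0]
force: [0.1, -0.2, 0.1]
gripper_width: 0.0931
gripper_force: 0.0
```

Call:
send_rows(
  targets=[
    {"xyz": [15,30,0],"turn": 8.4,"hand": 1},
    {"xyz": [15,30,0],"turn": 8.4,"hand": 1},
    {"xyz": [15,30,0],"turn": 8.4,"hand": 1},
    {"xyz": [15,30,0],"turn": 8.4,"hand": 1},
    {"xyz": [15,30,0],"turn": 8.4,"hand": 1},
    {"xyz": [15,30,0],"turn": 8.4,"hand": 1},
    {"xyz": [15,30,0],"turn": 8.4,"hand": 1},
    {"xyz": [15,30,0],"turn": 8.4,"hand": 1},
  ],
)

```text
time_s: 1.7
tcp_pos: [0.4931, -0.1177, 0.2294]
tcp_rot: [0.194, 0.981, -0.0, -0.0]
force: [0.3, -0.3, -0.5]
gripper_width: 0.093
gripper_force: 0.0
```

Call:
send_rows(
  targets=[
    {"xyz": [15,30,0],"turn": 8.4,"hand": 1},
    {"xyz": [15,30,0],"turn": 8.4,"hand": 1},
    {"xyz": [15,30,0],"turn": 8.4,"hand": 1},
    {"xyz": [15,30,0],"turn": 8.4,"hand": 1},
    {"xyz": [15,30,0],"turn": 8.4,"hand": 1},
    {"xyz": [15,30,0],"turn": 8.4,"hand": 1},
    {"xyz": [15,30,0],"turn": 8.4,"hand": 1},
    {"xyz": [15,30,0],"turn": 8.4,"hand": 1},
    {"xyz": [0,0,0],"turn": 0,"hand": 1},
  ],
)

```text
schema error: expected 1 to 8 rows
```

Call:
send_rows(
  targets=[
    {"xyz": [15,30,0],"turn": 8.4,"hand": 1},
    {"xyz": [15,30,0],"turn": 8.4,"hand": 1},
    {"xyz": [15,30,0],"turn": 8.4,"hand": 1},
    {"xyz": [15,30,0],"turn": 8.4,"hand": 1},
    {"xyz": [15,30,0],"turn": 8.4,"hand": 1},
    {"xyz": [15,30,0],"turn": 8.4,"hand": 1},
    {"xyz": [15,30,0],"turn": 8.4,"hand": 1},
    {"xyz": [15,30,0],"turn": 8.4,"hand": 1},
  ],
)

```text
time_s: 2.5
tcp_pos: [0.6134, 0.122, 0.229]
tcp_rot: [-0.381, 0.924, -0.0, -0.001]
force: [1.3, 0.2, -0.1]
gripper_width: 0.0926
gripper_force: 0.0
```

```bash
cat >> h.py <<'E'
from scipy.spatial.transform import Rotation as Ro
def wrist():
    s=sense(); return s,get_image("wrist")
def wproj(s,im,p):   # world point -> wrist pixel
    H=np.array(im["hand_eye"]); q=Ro.from_quat(s["tcp_rot"]).inv().apply(np.array(p)-s["tcp_pos"])
    c=H[:3,:3].T@(q-H[:3,3]); n=np.hypot(c[0],c[1]); r=im["fx"]*np.arctan2(n,c[2])
    return np.array([im["cx"]+r*c[0]/n, im["cy"]+r*c[1]/n])
def wworld(s,im,u,v,z):
    H=np.array(im["hand_eye"]); d=np.array([u-im["cx"],v-im["cy"]]); r=np.hypot(*d); th=r/im["fx"]
    ray=np.r_[d/r*np.sin(th),np.cos(th)]; R=Ro.from_quat(s["tcp_rot"])
    o=R.apply(H[:3,3])+s["tcp_pos"]; w=R.apply(H[:3,:3]@ray); return o+w*(z-o[2])/w[2]
E
python3 - <<'E'
from h import *
import pickle
s,w=wrist(); pickle.dump((s,w),open("w1.pkl","wb")); print(s["tcp_pos"],s["tcp_rot"],s["joint_pos"])
save("w1.png",w,s=1.25)
for n,p in dict(knobtop=(.615,.126,.11),head=(.565,.076,.1),rest=(.631,.211,.098)).items(): print(n,wproj(s,w,p)*1.25)
E
```

```text
[0.61336731 0.12196796 0.22897638] [-3.81212616e-01  9.24487160e-01 -1.75729810e-04 -6.34589836e-04] [ 0.27202072  0.73615082 -0.94453102  1.48293118  0.61328914  1.23898166
  1.60135522]
knobtop [401.72779389 250.02635804]
head [401.59896212 153.23190742]
rest [459.01592041 325.86927382]
```

View pics/w1.png

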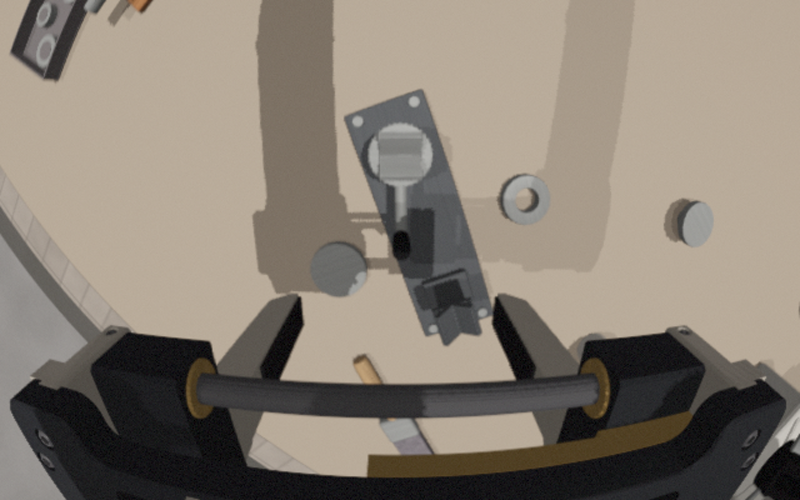

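Wrist view: head at (401,154), crank straight down to the knob at (401,244), rest at (450,295), plate bolts at (414,102), (358,121), (433,328), (482,312). The projections agree to a few mm.

Run:
```python
from h import *
import pickle
s,w=pickle.load(open("w1.pkl","rb")); f=lambda u,v,z: wworld(s,w,u/1.25,v/1.25,z)[:2]
B=np.array([f(*p,.012) for p in [(414,102),(358,121),(433,328),(482,312)]]); print(B)
d=B[2:].mean(0)-B[:2].mean(0); n=np.linalg.norm(d); ang=np.degrees(np.arctan2(d[1],d[0])); c=B.mean(0); d/=n
print(n,c,ang,"head",c-.075*d,"rest",c+.075*d)
print("headtop",f(401,154,.098),f(401,154,.09),"knob mid",f(401,245,.11), f(401,257,.11),f(401,235,.075))
for z in (.098,): 
  for e in [((380,138),(422,138)),((380,171),(422,171))]:
    a,b=f(*e[0],z),f(*e[1],z); print("edge",np.degrees(np.arctan2(*(b-a)[::-1])),np.linalg.norm(b-a))
```

```text
[[0.52486588 0.05381281]
 [0.57495178 0.02897417]
 [0.67564087 0.23698866]
 [0.62473637 0.26148386]]
0.23076969463752517 [0.60004873 0.14531488] 64.24366312290434 head [0.56745786 0.07776611] rest [0.63263959 0.21286364]
headtop [0.56578279 0.07619207] [0.56608105 0.07659576] knob mid [0.61262105 0.12285312] [0.61924961 0.12948967] [0.61384448 0.12453013]
edge 134.9716427549342 0.030647167613040077
edge 134.94097467893792 0.03102603963452012
```

Call:
send_rows(
  targets=[
    {"xyz": [2,4,-20],"turn": 0,"hand": 0.5},
    {"xyz": [0,0,-30],"turn": 0,"hand": 0.5},
    {"xyz": [0,0,-30],"turn": 0,"hand": 0.5},
    {"xyz": [0,0,-30],"turn": 0,"hand": 0.5},
    {"xyz": [0,0,-20],"turn": 0,"hand": 0.5},
    {"xyz": [0,0,-9],"turn": 0,"hand": 0.5},
    {"xyz": [0,0,0],"turn": 0,"hand": 0},
    {"xyz": [0,0,0],"turn": 0,"hand": 0},
  ],
)

```text
time_s: 3.35
tcp_pos: [0.6155, 0.1256, 0.0915]
tcp_rot: [-0.379, 0.926, 0.0, 0.001]
force: [0.1, -0.0, 0.2]
gripper_width: 0.0351
gripper_force: 0.0
```

Call:
send_rows(
  targets=[
    {"xyz": [0,0,0],"turn": 0,"hand": 0},
    {"xyz": [0,0,0],"turn": 0,"hand": 0},
    {"xyz": [0,0,0],"turn": 0,"hand": 0},
  ],
)

```text
time_s: 3.65
tcp_pos: [0.6154, 0.1256, 0.0916]
tcp_rot: [-0.379, 0.926, -0.0, 0.001]
force: [-0.1, 1.0, 1.0]
gripper_width: 0.0135
gripper_force: 40.0
```

Run:
```python
import numpy as np
h=np.array([566,76.5]); 
for a0,a1 in [(45,5),(5,-26),(-26,-66),(-66,-106),(-106,-156),(-156,-206)]:
    n=8; A=np.radians(np.linspace(a0,a1,n+1)); P=70*np.c_[np.cos(A),np.sin(A)]
    print(a0,a1,(a1-a0)/n,(h+P[-1]).round(1)); print(np.diff(P.round(1),axis=0).round(1).tolist())
```

```text
45 5 -5.0 [635.7  82.6]
[[4.1, -4.5], [3.7, -4.8], [3.3, -5.2], [2.8, -5.4], [2.4, -5.7], [1.8, -5.8], [1.3, -5.9], [0.8, -6.1]]
5 -26 -3.875 [628.9  45.8]
[[0.3, -4.7], [-0.1, -4.8], [-0.4, -4.7], [-0.7, -4.7], [-1.0, -4.6], [-1.3, -4.5], [-1.7, -4.5], [-1.9, -4.3]]
-26 -66 -5.0 [594.5  12.6]
[[-2.9, -5.4], [-3.4, -5.0], [-3.8, -4.8], [-4.2, -4.5], [-4.5, -4.0], [-5.0, -3.6], [-5.2, -3.2], [-5.4, -2.7]]
-66 -106 -5.0 [546.7   9.2]
[[-5.7, -2.3], [-5.9, -1.7], [-5.9, -1.2], [-6.1, -0.7], [-6.1, -0.2], [-6.1, 0.4], [-6.1, 0.9], [-5.9, 1.4]]
-106 -156 -6.25 [502.1  48. ]
[[-7.2, 2.5], [-6.9, 3.3], [-6.5, 4.0], [-6.0, 4.7], [-5.5, 5.3], [-4.9, 5.9], [-4.2, 6.3], [-3.4, 6.8]]
-156 -206 -6.25 [503.1 107.2]
[[-2.8, 7.2], [-1.9, 7.3], [-1.1, 7.6], [-0.3, 7.6], [0.6, 7.6], [1.3, 7.5], [2.2, 7.4], [3.0, 7.0]]
```

Call:
send_rows(
  targets=[
    {"xyz": [4.1,-4.5,0],"turn": -5,"hand": 0},
    {"xyz": [3.7,-4.8,0],"turn": -5,"hand": 0},
    {"xyz": [3.3,-5.2,0],"turn": -5,"hand": 0},
    {"xyz": [2.8,-5.4,-0.3],"turn": -5,"hand": 0},
  ],
)

```text
time_s: 4.05
tcp_pos: [0.629, 0.1057, 0.0912]
tcp_rot: [-0.211, 0.978, 0.0, 0.0]
force: [-1.4, -0.2, 3.6]
gripper_width: 0.0128
gripper_force: 40.0
```

Call:
send_rows(
  targets=[
    {"xyz": [2.4,-5.7,0],"turn": -5,"hand": 0},
    {"xyz": [1.8,-5.8,0],"turn": -5,"hand": 0},
    {"xyz": [1.3,-5.9,0],"turn": -5,"hand": 0},
    {"xyz": [0.8,-6.1,-0.3],"turn": -5,"hand": 0},
  ],
)

```text
time_s: 4.45
tcp_pos: [0.635, 0.0824, 0.0909]
tcp_rot: [-0.038, 0.999, 0.0, -0.0]
force: [-2.1, -0.4, 3.1]
gripper_width: 0.0133
gripper_force: 40.0
```

Call:
send_rows(
  targets=[
    {"xyz": [0.3,-4.7,0],"turn": -3.9,"hand": 0},
    {"xyz": [-0.1,-4.8,0],"turn": -3.9,"hand": 0},
    {"xyz": [-0.4,-4.7,0],"turn": -3.9,"hand": 0},
    {"xyz": [-0.7,-4.7,-0.3],"turn": -3.9,"hand": 0},
  ],
)

```text
time_s: 4.85
tcp_pos: [0.6339, 0.0638, 0.0907]
tcp_rot: [0.098, 0.995, 0.001, -0.0]
force: [-2.0, 0.5, 3.9]
gripper_width: 0.0135
gripper_force: 40.0
```

Call:
send_rows(
  targets=[
    {"xyz": [-1.0,-4.6,0],"turn": -3.9,"hand": 0},
    {"xyz": [-1.3,-4.5,0],"turn": -3.9,"hand": 0},
    {"xyz": [-1.7,-4.5,0],"turn": -3.9,"hand": 0},
    {"xyz": [-1.9,-4.3,-0.2],"turn": -3.9,"hand": 0},
  ],
)

```text
time_s: 5.25
tcp_pos: [0.628, 0.0463, 0.0905]
tcp_rot: [0.232, 0.973, 0.001, -0.0]
force: [-1.6, 2.0, 2.9]
gripper_width: 0.0132
gripper_force: 40.0
```

About 1 N tangentially at the first line-up, so it is still free. I carry on to the next line-up, half a turn further, and feel for the bedding on the way.

Call:
send_rows(
  targets=[
    {"xyz": [-2.9,-5.4,0],"turn": -5,"hand": 0},
    {"xyz": [-3.4,-5.0,0],"turn": -5,"hand": 0},
    {"xyz": [-3.8,-4.8,0],"turn": -5,"hand": 0},
    {"xyz": [-4.2,-4.5,-0.3],"turn": -5,"hand": 0},
  ],
)

```text
time_s: 5.65
tcp_pos: [0.6139, 0.027, 0.0902]
tcp_rot: [0.397, 0.918, 0.001, -0.0]
force: [-0.5, 2.3, 3.3]
gripper_width: 0.0134
gripper_force: 40.0
```

Call:
send_rows(
  targets=[
    {"xyz": [-4.5,-4.0,0],"turn": -5,"hand": 0},
    {"xyz": [-5.0,-3.6,0],"turn": -5,"hand": 0},
    {"xyz": [-5.2,-3.2,0],"turn": -5,"hand": 0},
    {"xyz": [-5.4,-2.7,-0.3],"turn": -5,"hand": 0},
  ],
)

```text
time_s: 6.05
tcp_pos: [0.5947, 0.0139, 0.09]
tcp_rot: [0.551, 0.835, 0.002, 0.0]
force: [1.0, 1.8, 2.0]
gripper_width: 0.0134
gripper_force: 40.0
```

```bash
python3 -c "
from h import *
s=sense();print(s['joint_pos'].round(2),s['force'],s['tcp_pos'])"
```

```text
[ 0.16  0.72 -0.36  1.73  0.34  0.75  0.04] [1.02720275 1.79445271 1.99478119] [0.59470074 0.01389031 0.09002807]
```

Call:
send_rows(
  targets=[
    {"xyz": [-5.7,-2.3,0],"turn": -5,"hand": 0},
    {"xyz": [-5.9,-1.7,0],"turn": -5,"hand": 0},
    {"xyz": [-5.9,-1.2,0],"turn": -5,"hand": 0},
    {"xyz": [-6.1,-0.7,-0.3],"turn": -5,"hand": 0},
  ],
)

```text
time_s: 6.45
tcp_pos: [0.5729, 0.0079, 0.0899]
tcp_rot: [0.687, 0.726, 0.003, 0.001]
force: [3.4, 2.1, -0.1]
gripper_width: 0.0134
gripper_force: 40.0
```

Call:
send_rows(
  targets=[
    {"xyz": [-6.1,-0.2,0],"turn": -5,"hand": 0},
    {"xyz": [-6.1,0.4,0],"turn": -5,"hand": 0},
    {"xyz": [-6.1,0.9,0],"turn": -5,"hand": 0},
    {"xyz": [-5.9,1.4,-0.3],"turn": -5,"hand": 0},
  ],
)

```text
time_s: 6.85
tcp_pos: [0.551, 0.0091, 0.0898]
tcp_rot: [0.803, 0.596, 0.005, 0.003]
force: [7.0, -0.3, -3.0]
gripper_width: 0.0129
gripper_force: 40.0
```

Call:
send_rows(
  targets=[
    {"xyz": [-7.2,2.5,0],"turn": -6.2,"hand": 0},
    {"xyz": [-6.9,3.3,0],"turn": -6.3,"hand": 0},
    {"xyz": [-6.5,4.0,0],"turn": -6.2,"hand": 0},
    {"xyz": [-6.0,4.7,-0.3],"turn": -6.3,"hand": 0},
  ],
)

```text
time_s: 7.25
tcp_pos: [0.5253, 0.0204, 0.0895]
tcp_rot: [0.914, 0.406, 0.005, 0.004]
force: [8.1, -5.3, -2.3]
gripper_width: 0.0129
gripper_force: 40.0
```

Bedding felt at about 2 rad; the push is now about 10 N. I continue to the line-up with the knob at -206°.

Call:
send_rows(
  targets=[
    {"xyz": [-5.5,5.3,0],"turn": -6.2,"hand": 0},
    {"xyz": [-4.9,5.9,0],"turn": -6.3,"hand": 0},
    {"xyz": [-4.2,6.3,0],"turn": -6.2,"hand": 0},
    {"xyz": [-3.4,6.8,-0.3],"turn": -6.3,"hand": 0},
  ],
)

```text
time_s: 7.65
tcp_pos: [0.5055, 0.0421, 0.089]
tcp_rot: [0.98, 0.198, 0.004, 0.004]
force: [3.3, -10.2, 0.8]
gripper_width: 0.0131
gripper_force: 40.0
```

Call:
send_rows(
  targets=[
    {"xyz": [-2.8,7.2,0],"turn": -6.2,"hand": 0},
    {"xyz": [-1.9,7.3,0],"turn": -6.3,"hand": 0},
    {"xyz": [-1.1,7.6,0],"turn": -6.2,"hand": 0},
    {"xyz": [-0.3,7.6,-0.3],"turn": -6.3,"hand": 0},
  ],
)

```text
time_s: 8.05
tcp_pos: [0.4963, 0.0704, 0.0885]
tcp_rot: [1.0, -0.019, 0.001, 0.004]
force: [-1.2, -11.6, 6.6]
gripper_width: 0.0132
gripper_force: 40.0
```

Call:
send_rows(
  targets=[
    {"xyz": [0.6,7.6,0],"turn": -6.2,"hand": 0},
    {"xyz": [1.3,7.5,0],"turn": -6.3,"hand": 0},
    {"xyz": [2.2,7.4,0],"turn": -6.2,"hand": 0},
    {"xyz": [3.0,7.0,-0.3],"turn": -6.3,"hand": 0},
    {"xyz": [0,0,0],"turn": 0,"hand": 0},
    {"xyz": [0,0,0],"turn": 0,"hand": 0},
  ],
)

```text
time_s: 8.65
tcp_pos: [0.502, 0.1056, 0.0881]
tcp_rot: [0.973, -0.231, -0.0, 0.0]
force: [-2.4, -1.5, 5.2]
gripper_width: 0.013
gripper_force: 40.0
```

```bash
python3 -c "
from h import *
s=sense();print(s['joint_pos'].round(2),s['force'],s['tcp_pos'],s['gripper_width'])
d=s['tcp_pos'][:2]-[.566,.0765];print(np.degrees(np.arctan2(d[1],d[0]))-360,np.hypot(*d))
t=Ro.from_quat(s['tcp_rot']).as_matrix();print(t[:,2],(s['tcp_pos']-.008*t[:,2]))"
```

```text
[-0.49  0.63  0.37  1.98 -0.38  0.6  -1.91] [-2.37554908 -1.48209338  5.19986753] [0.50201204 0.10559912 0.08812526] 0.013022179902129958
-204.45410800146664 0.0702937961781721
[-7.52643020e-04 -4.71704383e-04 -9.99999606e-01] [0.50201806 0.10560289 0.09612525]
```

Call:
send_rows(
  targets=[
    {"xyz": [0.4,0.9,0],"turn": -1,"hand": 0},
    {"xyz": [0.4,0.9,0],"turn": -0.5,"hand": 0},
    {"xyz": [0,0,0],"turn": 0,"hand": 0},
    {"xyz": [0,0,0],"turn": 0,"hand": 0},
  ],
)

```text
time_s: 9.05
tcp_pos: [0.5025, 0.1067, 0.0881]
tcp_rot: [0.97, -0.244, -0.001, 0.001]
force: [-3.1, -3.8, 7.5]
gripper_width: 0.0131
gripper_force: 40.0
```

Call:
send_rows(
  targets=[
    {"xyz": [0,0,0],"turn": 0,"hand": 0.5},
    {"xyz": [0,0,0],"turn": 0,"hand": 0.5},
    {"xyz": [0,0,30],"turn": 0,"hand": 0.5},
    {"xyz": [0,0,30],"turn": 0,"hand": 0.5},
    {"xyz": [0,0,40],"turn": 0,"hand": 0.6},
    {"xyz": [0,0,40],"turn": 0,"hand": 0.6},
  ],
)

```text
time_s: 9.65
tcp_pos: [0.5031, 0.1092, 0.2283]
tcp_rot: [0.97, -0.243, -0.0, -0.0]
force: [0.9, -0.1, -0.1]
gripper_width: 0.0537
gripper_force: 0.0
```

Run:
```python
from h import *
import pickle
s,w=wrist(); t=get_image("top"); pickle.dump((s,w,t),open("w2.pkl","wb")); print(s["tcp_pos"],s["tcp_rot"],s["joint_pos"].round(2))
pp=wproj(s,w,(.566,.0765,.096)); print(pp)
x,y=[int(round(q)) for q in pp]; x=max(0,min(x-100,440)); y=max(0,min(y-75,250)); print("crop",x,y)
save("w2.png",w,crop=(x,y,x+200,y+150),s=4)
```

```text
[0.50309976 0.10915033 0.2283116 ] [ 9.70050533e-01 -2.42902900e-01 -3.47997475e-04 -1.55304951e-04] [-0.59  0.44  0.49  1.82 -0.25  0.94 -2.05]
[316.82963877 119.84211564]
crop 217 45
```

View pics/w2.png

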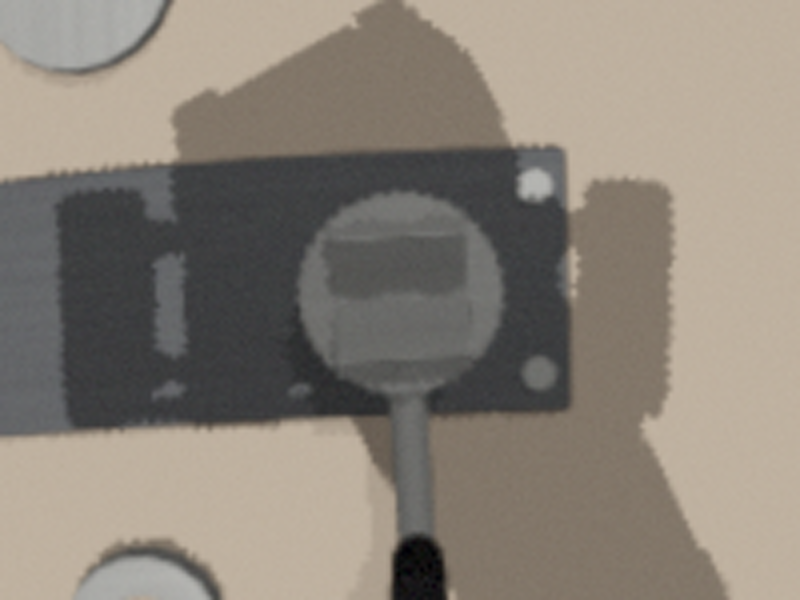

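Crop of the head: vee edges (328,238)-(466,234) and (335,362)-(472,357), plate end bolts (535,184) and (540,373), knob about (418,575).

Run:
```python
from h import *
import pickle
s,w,t=pickle.load(open("w2.pkl","rb")); f=lambda u,v,z: wworld(s,w,217+u/4-.375,45+v/4-.375,z)[:2]
an=lambda a,b: np.degrees(np.arctan2(*(b-a)[::-1]))
for e in [((466,234),(328,238)),((472,357),(335,362))]: a,b=f(*e[0],.095),f(*e[1],.095); print("vee",an(a,b),np.linalg.norm(a-b))
print("mid valley",an(f(468,296,.085),f(330,299,.085)))
a,b=f(535,184,.012),f(540,373,.012); print("bolts",an(a,b)-90,np.linalg.norm(a-b),(a+b)/2)
m=(a+b)/2; print("top plate edge",an(f(565,147,.012),f(200,163,.012)), "bot",an(f(570,408,.012),f(90,428,.012)))
print("head",f(400,292,.08)); c=f(400,292,.08)
print("arm",an(c,f(410,400,.066)),an(f(410,400,.066),f(416,520,.066)))
cv2.imwrite("pics/w2full.png",w["pixels"][:,:,::-1])
```

```text
vee 63.547102508309855 0.03164400644608863
vee 64.0427422914218 0.03185149855650532
mid valley 63.149604272311336
bolts 64.20682750944823 0.05701985815352882 [0.54924192 0.03963963]
top plate edge 64.25008338923695 bot 63.975301934279386
head [0.5672887  0.07609944]
arm 156.93188381614118 154.82595297587002
```

View pics/w2full.png

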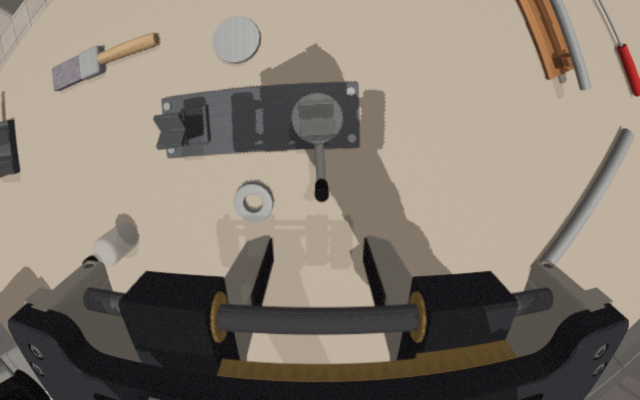

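The vee is aligned within about 1° of the plate. Now to the bar.

Call:
send_rows(
  targets=[
    {"xyz": [4,-20,0],"turn": 2,"hand": 0.6},
    {"xyz": [4,-40,0],"turn": 2,"hand": 0.6},
    {"xyz": [5,-45,0],"turn": 2.5,"hand": 0.6},
    {"xyz": [5,-45,0],"turn": 2.5,"hand": 0.6},
    {"xyz": [5,-45,0],"turn": 2.5,"hand": 0.6},
    {"xyz": [5,-45,0],"turn": 2.5,"hand": 0.6},
    {"xyz": [5,-45,0],"turn": 2.5,"hand": 0.6},
    {"xyz": [5,-45,0],"turn": 2.5,"hand": 0.6},
  ],
)

```text
time_s: 10.55
tcp_pos: [0.5416, -0.2225, 0.2262]
tcp_rot: [0.997, -0.079, -0.0, -0.001]
force: [0.2, 0.0, -0.2]
gripper_width: 0.0559
gripper_force: 0.0
```

Call:
send_rows(
  targets=[
    {"xyz": [7,-30,-10],"turn": 2.6,"hand": 0.6},
    {"xyz": [7,-20,-10],"turn": 2.5,"hand": 0.6},
    {"xyz": [5,-18,-10],"turn": 2.5,"hand": 0.6},
    {"xyz": [0,0,0],"turn": 0,"hand": 0.6},
    {"xyz": [0,0,0],"turn": 0,"hand": 0.6},
  ],
)

```text
time_s: 11.05
tcp_pos: [0.5603, -0.2886, 0.1963]
tcp_rot: [1.0, -0.014, -0.001, -0.001]
force: [0.1, 0.1, 0.4]
gripper_width: 0.056
gripper_force: 0.0
```

Run:
```python
from h import *
import pickle
s,w=wrist(); pickle.dump((s,w),open("w3.pkl","wb")); print(s["tcp_pos"],s["tcp_rot"],s["joint_pos"].round(2))
save("w3.png",w)
for p in [(.67,-.29,.048),(.45,-.289,.048)]: print(wproj(s,w,p))
```

```text
[ 0.56026363 -0.28864024  0.19626018] [ 9.99898445e-01 -1.42023935e-02 -5.99564448e-04 -1.01564048e-03] [ 0.24  0.64  0.36  1.53 -0.25  1.02 -0.94]
[315.47334821  79.01476135]
[320.2632029  281.19121323]
```

View pics/w3.png

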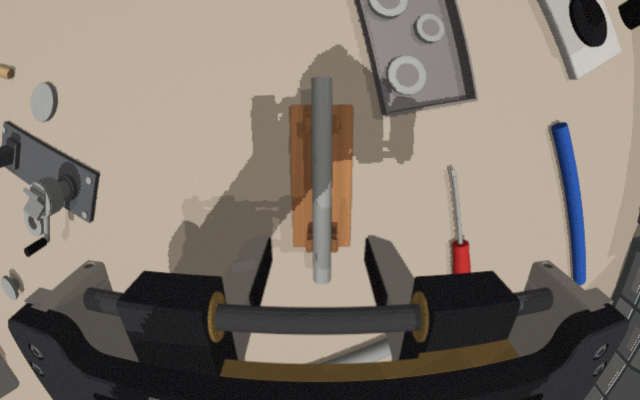

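The wrist view shows the bar's ends at about (321.5,78) and (322,283), with the cradle below it.

Run:
```python
from h import *
import pickle
s,w=pickle.load(open("w3.pkl","rb"))
a,b=wworld(s,w,321.5,78,.05),wworld(s,w,322,282,.05)
print(a,b,(a+b)/2,np.linalg.norm(a-b),np.degrees(np.arctan2(*(a-b)[:2][::-1])))
c=wworld(s,w,319.5,120,.05),wworld(s,w,320,180,.05); d=w["depth"]
for v in (100,130,160):
    r=w["pixels"][v,295:350].astype(int); g=np.where(abs(r[:,0]-r[:,2])<25)[0]+295; print(v,g.min(),g.max(),wworld(s,w,(g.min()+g.max())/2,v,.05))
R=Ro.from_quat(s["tcp_rot"]).as_matrix(); print(R[:,2],np.degrees(np.arctan2(-R[0,1],R[1,1])))
```

```text
[ 0.67067937 -0.29577128  0.05      ] [ 0.45012081 -0.29098402  0.05      ] [ 0.56040009 -0.29337765  0.05      ] 0.22061051224601777 -1.2434208424374862
100 296 339 [ 0.64934923 -0.29137754  0.05      ]
130 311 331 [ 0.62004528 -0.29395537  0.05      ]
160 312 331 [ 0.59032117 -0.29368808  0.05      ]
[-0.00117016  0.00204811 -0.99999722] 178.3723988953473
```

Call:
send_rows(
  targets=[
    {"xyz": [0,-3.5,-30],"turn": 0.3,"hand": 0.6},
    {"xyz": [0,0,-35],"turn": 0,"hand": 0.6},
    {"xyz": [0,0,-35],"turn": 0,"hand": 0.6},
    {"xyz": [0,0,-30],"turn": 0,"hand": 0.6},
    {"xyz": [0,0,-20],"turn": 0,"hand": 0.6},
    {"xyz": [0,0,-6],"turn": 0,"hand": 0.6},
    {"xyz": [0,0,0],"turn": 0,"hand": 0},
    {"xyz": [0,0,0],"turn": 0,"hand": 0},
  ],
  grip_force=35,
)

```text
time_s: 11.9
tcp_pos: [0.5616, -0.2931, 0.0427]
tcp_rot: [1.0, -0.011, 0.001, 0.001]
force: [1.7, -0.1, -0.2]
gripper_width: 0.0442
gripper_force: 0.0
```

Call:
send_rows(
  targets=[
    {"xyz": [0,0,0],"turn": 0,"hand": 0},
    {"xyz": [0,0,0],"turn": 0,"hand": 0},
    {"xyz": [0,0,0],"turn": 0,"hand": 0},
    {"xyz": [0,0,0],"turn": 0,"hand": 0},
  ],
)

```text
time_s: 12.3
tcp_pos: [0.5609, -0.2922, 0.0419]
tcp_rot: [1.0, -0.011, 0.0, -0.001]
force: [-0.3, 1.8, 4.9]
gripper_width: 0.0192
gripper_force: 35.0
```

Call:
send_rows(
  targets=[
    {"xyz": [0,0,10],"turn": 0,"hand": 0},
    {"xyz": [0,0,25],"turn": 0,"hand": 0},
    {"xyz": [0,0,35],"turn": 0,"hand": 0},
    {"xyz": [0,0,40],"turn": 0,"hand": 0},
    {"xyz": [0,10,35],"turn": 0,"hand": 0},
    {"xyz": [2,26,10],"turn": 3.4,"hand": 0},
    {"xyz": [4,40,0],"turn": 6,"hand": 0},
    {"xyz": [4,40,0],"turn": 6,"hand": 0},
  ],
)

```text
time_s: 13.1
tcp_pos: [0.5691, -0.177, 0.1958]
tcp_rot: [0.992, 0.124, -0.001, 0.0]
force: [0.2, 0.7, -5.9]
gripper_width: 0.0188
gripper_force: 35.0
```

Call:
send_rows(
  targets=[
    {"xyz": [4,40,0],"turn": 6,"hand": 0},
    {"xyz": [4,40,0],"turn": 6,"hand": 0},
    {"xyz": [4,40,0],"turn": 6,"hand": 0},
    {"xyz": [4,40,0],"turn": 6,"hand": 0},
    {"xyz": [4,40,0],"turn": 6,"hand": 0},
    {"xyz": [4,40,0],"turn": 6,"hand": 0},
    {"xyz": [2,40,0],"turn": 6,"hand": 0},
    {"xyz": [1,25,0],"turn": 5,"hand": 0},
  ],
)

```text
time_s: 13.9
tcp_pos: [0.5959, 0.1318, 0.1948]
tcp_rot: [0.859, 0.512, -0.001, -0.001]
force: [0.1, -0.0, -5.4]
gripper_width: 0.0192
gripper_force: 35.0
```

Call:
send_rows(
  targets=[
    {"xyz": [1,15,0],"turn": 3,"hand": 0},
    {"xyz": [0,0,0],"turn": 0,"hand": 0},
    {"xyz": [0,0,0],"turn": 0,"hand": 0},
    {"xyz": [0,0,0],"turn": 0,"hand": 0},
  ],
)

```text
time_s: 14.3
tcp_pos: [0.5986, 0.139, 0.1959]
tcp_rot: [0.849, 0.528, -0.001, 0.001]
force: [-0.4, 0.3, -6.2]
gripper_width: 0.0191
gripper_force: 35.0
```

Run:
```python
from h import *
import pickle
s,w=wrist(); t=get_image("top"); pickle.dump((s,w,t),open("w4.pkl","wb")); print(s["tcp_pos"],s["tcp_rot"],s["joint_pos"].round(2))
R=Ro.from_quat(s["tcp_rot"]).as_matrix(); print(R[:,0],R[:,2],np.degrees(np.arctan2(R[1,0],R[0,0])))
save("w4.png",w,s=1.25)
for p in [(.5665,.0763,.098),(.632,.2113,.098)]: print(wproj(s,w,p)*1.25)
```

```text
[0.59861465 0.13900358 0.19589483] [ 0.84894376  0.52848087 -0.00103673  0.00117496] [-0.3   0.59  0.05  1.58 -0.03  0.98 -0.69]
[ 0.44141378  0.89729865 -0.00300213] [-5.18357266e-04 -3.09072747e-03 -9.99995089e-01] 63.80575221107407
[393.32073664 341.54871115]
[391.54499098 136.04853096]
```

View pics/w4.png

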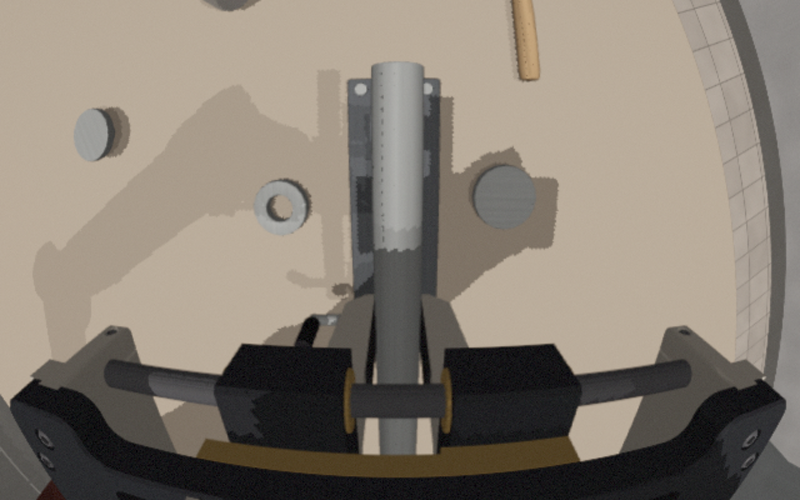

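The wrist view shows the bar along the plate, its centreline at x≈398 from (398,66) to (398,290), the far bolts at (360,89) and (428,89), and the knob at (310,330) clear to the left.

Run:
```python
from h import *
import pickle
np.set_printoptions(precision=4,suppress=True)
A=np.radians(64.1); e=np.array([np.cos(A),np.sin(A)]); n=np.array([-e[1],e[0]])
o=np.array([.5665,.0763])
lat=lambda p:((p[:2]-o)@e*1e3,(p[:2]-o)@n*1e3)
s,w,t=pickle.load(open("w4.pkl","rb")); f=lambda u,v,z: wworld(s,w,u/1.25,v/1.25,z)
print("tcp",lat(s["tcp_pos"]))
print("w4 bolts",lat(f(394,89,.012)), "edges",[lat(f(u,150,.012)) for u in (350,438)], [lat(f(u,220,.012)) for u in (352,437)])
zb=s["tcp_pos"][2]+.006
print("w4 bar",[lat(f(u,v,zb)) for u,v in ((398,66),(398,120),(398,200),(398.5,280))])
s1,w1=pickle.load(open("w1.pkl","rb")); f1=lambda u,v,z: wworld(s1,w1,u/1.25,v/1.25,z)
print("w1 bolts",[lat(f1(*p,.012)) for p in [(414,102),(358,121),(433,328),(482,312)]],"head",lat(f1(401,154,.08)))
s2,w2,_=pickle.load(open("w2.pkl","rb")); f2=lambda u,v,z: wworld(s2,w2,u,v,z)
print("w2 bolts",[lat(f2(*p,.012)) for p in [(351,90.5),(351.5,138),(166.5,104.5),(171,149)]],"head",lat(wworld(s2,w2,217+400/4,45+292/4,.08)))
print("w2 rest edges",[lat(f2(u,v,.1)) for u,v in((180,112),(180,147))])
P=pickle.load(open("a.pkl","rb"))
# top image plate vs now: bar in top image by depth
D=t["depth"];v,u=np.nonzero(D>0);z=D[v,u];R,_=cv2.Rodrigues(np.array(t["rvec"],float))
p=(np.c_[(u-t["cx"])/t["fx"]*z,(v-t["cy"])/t["fy"]*z,z]-np.array(t["tvec"]).ravel())@R
q=(p[:,:2]-o); m=(abs(q@n)<.02)&(p[:,2]>.19)&(p[:,2]<.225)&(abs(q@e-.075)<.125)&(abs(q@e-.075)>.06)
for lo,hi in((-.06,.02),(.13,.21)):
    k=m&(q@e>lo)&(q@e<hi); y=(q@n)[k]*1e3; print("top bar",k.sum(),y.min() if k.any() else 0,y.max() if k.any() else 0,np.sort(p[k][:,2])[-3:], (q@e)[k].max() if k.any() else 0)
```

```text
tcp (np.float64(70.4332320430625), np.float64(-1.4999487483438774))
w4 bolts (np.float64(189.595234213377), np.float64(-1.0780640429667587)) edges [(np.float64(136.70352842789967), np.float64(37.502579008520414)), (np.float64(136.2636690399957), np.float64(-39.06597643668804))] [(np.float64(73.68304744601143), np.float64(37.485574825785925)), (np.float64(73.31275453039898), np.float64(-39.21063862532784))]
w4 bar [(np.float64(179.19481364638028), np.float64(-3.951069518485964)), (np.float64(158.25543048559643), np.float64(-3.864009014348656)), (np.float64(127.22444360132165), np.float64(-3.74103244053018)), (np.float64(93.65730950632349), np.float64(-3.823190629510351))]
w1 bolts [(np.float64(-38.41438061271181), np.float64(27.629851785593164)), (np.float64(-38.8805601881838), np.float64(-28.27487337715598)), (np.float64(192.2216607044211), np.float64(-27.98942003136315)), (np.float64(192.02133691514192), np.float64(28.50165855724686))] head (np.float64(0.6998388403649201), np.float64(0.3911102572117256))
w2 bolts [(np.float64(-41.210434039052984), np.float64(-29.139169148283546)), (np.float64(-40.41534203593088), np.float64(28.169858080258262)), (np.float64(191.52293572459212), np.float64(-30.336003367497074)), (np.float64(191.39727007866466), np.float64(28.18088602063816))] head (np.float64(-0.18489869246739568), np.float64(-0.41559116896978293))
w2 rest edges [(np.float64(131.3591083885235), np.float64(-17.388766254159243)), (np.float64(135.16764239117995), np.float64(16.90798579142626))]
top bar 167 -10.240720227207538 9.940378101255936 [0.214  0.2143 0.2155] 0.014741364018997555
top bar 0 0 0 [] 0
```

Call:
send_rows(
  targets=[
    {"xyz": [0.4,4.9,-10],"turn": 0.3,"hand": 0},
    {"xyz": [0,0,-20],"turn": 0,"hand": 0},
    {"xyz": [0,0,-20],"turn": 0,"hand": 0},
    {"xyz": [0,0,-20],"turn": 0,"hand": 0},
    {"xyz": [0,0,-12],"turn": 0,"hand": 0},
    {"xyz": [0,0,-6],"turn": 0,"hand": 0},
    {"xyz": [0,0,0],"turn": 0,"hand": 0},
    {"xyz": [0,0,0],"turn": 0,"hand": 0},
  ],
)

```text
time_s: 15.2
tcp_pos: [0.5996, 0.1479, 0.1089]
tcp_rot: [0.846, 0.533, 0.001, 0.0]
force: [-0.7, 0.1, -5.9]
gripper_width: 0.0191
gripper_force: 35.0
```

Call:
send_rows(
  targets=[
    {"xyz": [0,0,-2],"turn": 0,"hand": 0},
    {"xyz": [0,0,-2],"turn": 0,"hand": 0},
    {"xyz": [0,0,-2],"turn": 0,"hand": 0},
    {"xyz": [0,0,0],"turn": 0,"hand": 0},
  ],
)

```text
time_s: 15.6
tcp_pos: [0.5986, 0.1476, 0.1019]
tcp_rot: [0.846, 0.533, -0.0, -0.0]
force: [-0.2, 0.5, -6.2]
gripper_width: 0.0192
gripper_force: 35.0
```

Call:
send_rows(
  targets=[
    {"xyz": [0,-3.4,0],"turn": -0.3,"hand": 0},
    {"xyz": [0,0,-1],"turn": 0,"hand": 0},
    {"xyz": [0,0,-1],"turn": 0,"hand": 0},
    {"xyz": [0,0,0],"turn": 0,"hand": 0},
  ],
)

```text
time_s: 16.0
tcp_pos: [0.5987, 0.1443, 0.0999]
tcp_rot: [0.848, 0.531, -0.0, -0.0]
force: [0.1, -0.8, -7.0]
gripper_width: 0.0187
gripper_force: 35.0
```

Call:
send_rows(
  targets=[
    {"xyz": [0,0,-1],"turn": 0,"hand": 0},
    {"xyz": [0,0,-1],"turn": 0,"hand": 0},
    {"xyz": [0,0,0],"turn": 0,"hand": 0},
  ],
)

```text
time_s: 16.3
tcp_pos: [0.5986, 0.1443, 0.0979]
tcp_rot: [0.848, 0.531, -0.0, -0.0]
force: [0.6, -0.4, -6.0]
gripper_width: 0.0193
gripper_force: 35.0
```

Call:
send_rows(
  targets=[
    {"xyz": [0,0,-1],"turn": 0,"hand": 0},
    {"xyz": [0,0,-1],"turn": 0,"hand": 0},
    {"xyz": [0,0,0],"turn": 0,"hand": 0},
  ],
)

```text
time_s: 16.6
tcp_pos: [0.5987, 0.1443, 0.0959]
tcp_rot: [0.848, 0.531, -0.0, -0.0]
force: [-0.9, 1.3, -7.6]
gripper_width: 0.019
gripper_force: 35.0
```

Call:
send_rows(
  targets=[
    {"xyz": [0,0,-1],"turn": 0,"hand": 0},
    {"xyz": [0,0,-0.5],"turn": 0,"hand": 0},
    {"xyz": [0,0,0],"turn": 0,"hand": 0},
  ],
)

```text
time_s: 16.9
tcp_pos: [0.5987, 0.1443, 0.0945]
tcp_rot: [0.848, 0.531, -0.0, -0.0]
force: [-0.5, 0.4, -5.9]
gripper_width: 0.0192
gripper_force: 35.0
```

Call:
send_rows(
  targets=[
    {"xyz": [0,0,-1],"turn": 0,"hand": 0},
    {"xyz": [0,0,0],"turn": 0,"hand": 0},
  ],
)

```text
time_s: 17.1
tcp_pos: [0.5987, 0.1443, 0.0935]
tcp_rot: [0.848, 0.531, -0.0, -0.0]
force: [-1.1, -0.6, -6.8]
gripper_width: 0.0191
gripper_force: 35.0
```

Call:
send_rows(
  targets=[
    {"xyz": [0,0,-1],"turn": 0,"hand": 0},
    {"xyz": [0,0,0],"turn": 0,"hand": 0},
  ],
)

```text
time_s: 17.3
tcp_pos: [0.5987, 0.1443, 0.0925]
tcp_rot: [0.848, 0.531, -0.0, -0.0]
force: [-0.4, 0.3, -7.1]
gripper_width: 0.0191
gripper_force: 35.0
```

Call:
send_rows(
  targets=[
    {"xyz": [0,0,-1],"turn": 0,"hand": 0},
    {"xyz": [0,0,0],"turn": 0,"hand": 0},
  ],
)

```text
time_s: 17.5
tcp_pos: [0.5987, 0.1444, 0.0918]
tcp_rot: [0.848, 0.531, -0.0, -0.0]
force: [-0.3, 0.3, -5.3]
gripper_width: 0.019
gripper_force: 35.0
```

Call:
send_rows(
  targets=[
    {"xyz": [0,0,-0.7],"turn": 0,"hand": 0},
    {"xyz": [0,0,0],"turn": 0,"hand": 0},
  ],
)

```text
time_s: 17.7
tcp_pos: [0.5987, 0.1445, 0.0916]
tcp_rot: [0.848, 0.531, 0.0, -0.0]
force: [-3.2, -0.3, 0.3]
gripper_width: 0.019
gripper_force: 35.0
```

Call:
send_rows(
  targets=[
    {"xyz": [0,0,-0.7],"turn": 0,"hand": 0},
    {"xyz": [0,0,0],"turn": 0,"hand": 0},
  ],
)

```text
time_s: 17.9
tcp_pos: [0.5987, 0.1445, 0.0915]
tcp_rot: [0.848, 0.531, 0.0, -0.0]
force: [-5.3, 0.0, 5.1]
gripper_width: 0.019
gripper_force: 35.0
```

Contact is at the expected height (TCP 0.0916), with a sideways force toward +n. I ease across 1 mm, then release.

Call:
send_rows(
  targets=[
    {"xyz": [-0.9,0.4,0.4],"turn": 0,"hand": 0},
    {"xyz": [0,0,0],"turn": 0,"hand": 0},
  ],
  grip_force=15,
)

```text
time_s: 18.1
tcp_pos: [0.5984, 0.1448, 0.0913]
tcp_rot: [0.848, 0.531, 0.001, 0.0]
force: [-2.7, -0.8, 3.0]
gripper_width: 0.0193
gripper_force: 15.0
```

Call:
send_rows(
  targets=[
    {"xyz": [0,0,0],"turn": 0,"hand": 0.22},
    {"xyz": [0,0,0],"turn": 0,"hand": 0.3},
    {"xyz": [0,0,0],"turn": 0,"hand": 0.5},
    {"xyz": [0,0,0],"turn": 0,"hand": 0.5},
  ],
  grip_force=5,
)

```text
time_s: 18.5
tcp_pos: [0.5984, 0.1446, 0.0906]
tcp_rot: [0.848, 0.531, 0.0, 0.0]
force: [0.1, 0.2, -0.4]
gripper_width: 0.0397
gripper_force: 0.0
```

Call:
send_rows(
  targets=[
    {"xyz": [0,0,10],"turn": 0,"hand": 0.5},
    {"xyz": [0,0,30],"turn": 0,"hand": 0.5},
    {"xyz": [0,0,40],"turn": 0,"hand": 0.5},
    {"xyz": [0,0,40],"turn": 0,"hand": 0.5},
    {"xyz": [-20,-30,20],"turn": 0,"hand": 0.5},
    {"xyz": [-40,-30,0],"turn": 0,"hand": 0.5},
    {"xyz": [-20,-30,0],"turn": 0,"hand": 0.5},
    {"xyz": [0,0,0],"turn": 0,"hand": 0.5},
  ],
)

```text
time_s: 19.3
tcp_pos: [0.5154, 0.0491, 0.232]
tcp_rot: [0.85, 0.527, -0.001, 0.001]
force: [0.1, 0.1, 0.8]
gripper_width: 0.0461
gripper_force: 0.0
```

Run:
```python
from h import *
import pickle
s,w=wrist(); t=get_image("top"); c=get_image("scene"); pickle.dump((s,w,t,c),open("w5.pkl","wb")); print(s["tcp_pos"],s["force"])
a=cv2.resize(w["pixels"][20:320,120:520,::-1],(400,300))
b=cv2.resize(t["pixels"][130:202,195:291,::-1],(400,300),interpolation=cv2.INTER_CUBIC)
d=cv2.resize(c["pixels"][215:287,345:441,::-1],(400,300),interpolation=cv2.INTER_CUBIC)
cv2.imwrite("pics/end.png",np.vstack([np.hstack([a,b]),np.hstack([d,d*0])]))
A=np.radians(64.1); e=np.array([np.cos(A),np.sin(A)]); n=np.array([-e[1],e[0]]); o=np.array([.5665,.0763])
for nm,t in(("top",t),("scene",c)):
    D=t["depth"];v,u=np.nonzero(D>0);z=D[v,u];R,_=cv2.Rodrigues(np.array(t["rvec"],float))
    p=(np.c_[(u-t["cx"])/t["fx"]*z,(v-t["cy"])/t["fy"]*z,z]-np.array(t["tvec"]).ravel())@R
    q=p[:,:2]-o; m=(abs(q@n)<.025)&(p[:,2]>.1)&(p[:,2]<.125)&(abs(q@e-.075)<.13)
    b=p[m]; x=(q@e)[m]; y=(q@n)[m]; print(nm,m.sum(),"x",x.min(),x.max(),"slope y,z",np.degrees(np.polyfit(x,y,1)[0]),np.degrees(np.polyfit(x,b[:,2],1)[0]),"ymean",y.mean(),"z95",[np.percentile(b[k,2],92) for k in (x<.05,x>.1) if k.any()])
```

```text
[0.51536184 0.04913993 0.23199411] [0.12483688 0.09802699 0.83027564]
top 58 x -0.03602763545538663 0.0023173242314727034 slope y,z 0.11255207977609681 0.9635102169308288 ymean 0.0029870349166731675 z95 [np.float64(0.10892542367757917)]
scene 369 x -0.03369051291888639 0.1858496582606993 slope y,z 0.14054406770806774 0.11318155334785526 ymean -0.002831887670733131 z95 [np.float64(0.1085964366416918), np.float64(0.10962897969045136)]
```

View pics/end.png

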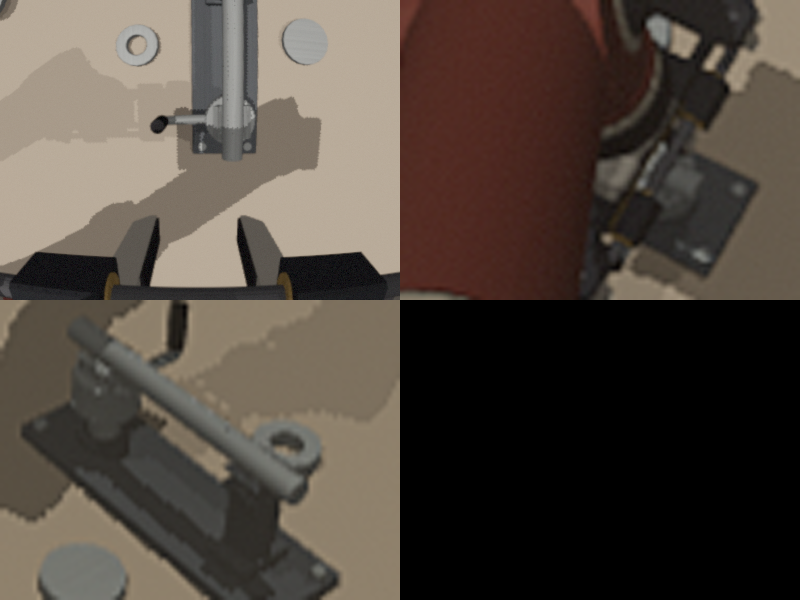

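The bar lies in both vees, level (top about 109 mm at both ends), spans -34 to +186 mm about the post (centred), and runs parallel to the plate; the crank is square to it. Handing in.

```bash
python3 -c "
from workcell import close_job
print(close_job())"
```

```text
the job is handed in; nothing more can be done
None
```

The job is handed in at about 19 s, with no verdict returned: the vee head is bedded (felt at about 2 rad), within about 1° of the fixed rest at the first line-up after bedding, and let go, and the test bar lies level across both vees with even overhang.

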